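# Shut the curing box and hold its dead-man button half-way

### The job

The bite tray is already loaded: shut the lid of the light-curing box fully, and only then press the dead-man palm button on the console half-way down, 10 mm, so that the top of its head is level with the tops of the two guard cheeks, never right down because that trips the lamp. Finish while still holding it there yourself, do not let go, and leave the other things on the bench where they are.

Things in the scene. Friction and masses are not known exactly. Their poses are not given: they have to be found in the camera images.
- cure_box: White light-curing box fixed to the bench, 180 (x) by 200 (y) by 85 mm tall, open on top, 8 mm walls, a small terracotta-coloured horseshoe bite tray lying inside. Origin: centre of its underside on the bench; its own x axis runs from the front side to the hinge side (roughly away from the robot), z up. Its yaw and place vary.
- lid_hinge (a point): Middle of the lid's hinge line, on the far (+x) top rim of the box, 90 mm from its centre and 85 mm above the bench. The hinge line is parallel to the box's y axis. Its axes turn with the lid: x points from the free edge to the hinge, z out of the lid's outer face.
- lid_edge (a point): Middle of the lid's free edge, on the outer (upper when shut) face. The lid is a white slab 180 mm from hinge to free edge, 200 mm wide, 12 mm thick (its inner face passes through the hinge line), with a steel finger lip 70 mm wide and 6 mm thick standing 13 mm out beyond the free edge. Mass about 0.2 kg. When shut the outer face is 97 mm above the bench. Axes as lid_hinge.
- lid (a joint): Lid angle in rad: 0 fully shut (a stop), 1.57 upright, at most 1.7. The start is between 1.05 and 1.5 and the hinge is stiff: the lid stays where it is left and needs about 2 N at the free edge to be pushed shut.
- console: Grey console fixed on a dark riser block, 130 by 130 by 50 mm tall, carrying the palm button in its middle and an upright aluminium guard cheek on either side. Origin: centre of its underside, which stands 0 to 30 mm above the bench on the riser; z up. Yaw, place and height vary. Cheeks: 60 mm long in the console's x, 8 mm thick, inner faces 46 mm either side of the button axis in the console's y, tops 90 mm above the console's underside.
- button_top (a point): Centre of the flat top of the black palm button's head, 48 mm diameter, 22 mm tall; 100 mm above the console's underside (so 100 to 130 mm above the bench) when released, and moves down with the button. z up.
- cheek_level (a point): Fixed point on the button's axis at the height of the cheek tops, 90 mm above the console's underside: the height at which the head's top must be held.
- button (a joint): Travel of the palm button in m, straight down: 0 released, 0.020 right down. Spring return: about 3 N to start, 9 N half-way (0.010), 15 N right down; it springs back up when let go.
- jar: Bystander: white jar, 44 mm diameter, 60 mm tall. Origin: centre of its underside.
- tape_roll: Bystander: roll of paper tape lying flat, 76 mm diameter, 18 mm tall. Origin: centre of its underside.
- phone: Bystander: phone lying flat, 146 by 71 by 9 mm, long in its x. Origin: centre of its underside.
- parts_dish: Bystander: blue open dish, 90 (x) by 70 by 30 mm tall. Origin: centre of its underside.

How it is judged:
By the outcome, as a careful person would: the job done as asked, in the order asked, and still so for the second after the job is handed in, while the arm keeps its last pose, push and grip.
It also fails if it takes over 43 s, if anything falls off the work surface, if the arm or the gripper's body presses on something with over 40 N, if the wrist force passes 120 N, or if a joint passes its speed limit or range.

### The arm

A 7-joint arm with a two-finger parallel gripper is mounted at the origin on the work surface. World frame = base frame: x ahead of the robot, y to its left, z up, the work surface at z = 0. Lengths are in mm, angles in rad, forces in N, time in s.
With the tool pointing down it reaches from about 425 to 950 mm from the base axis. Payload 4.7 kg.
Tool frame: the origin (TCP) lies midway between the tips of the shut fingers; the grasp point (between the pads) lies 19 mm behind it; z points along the fingers, y is the line along which they close (so a half turn about z gives the same grasp; the last joint's range is limited). The gripper opens to 85 mm and grips with 20 to 120 N. Pads are 22 mm wide; open, the fingers measure 114 mm over their backs; the gripper's body (76 mm by 85 mm) begins 54 mm behind the grasp point. The pads swing forward as they close: fully open they stand 13 mm farther back than shut.
Start: joints at [1.094, 0.469, -0.049, 1.532, 0.024, 1.141, -0.082], TCP at [292.31, -608.443, 231.335] pointing down, gripper open.
Joint ranges: [-2.59, 2.59], [-0.33, 1.99], [-1.39, 1.29], [0.1, 2.45], [-1.04, 4.18], [0.21, 1.99], [-2.66, 2.66]. Speed limits (rad/s): [2.57, 2.57, 3.14, 3.14, 3.14, 3.14, 3.14].

### API

Orientations are given as [roll, pitch, yaw] about the fixed x, y, z axes, in that order (R = Rz(yaw) Ry(pitch) Rx(roll)).
In Python, from rig import bot gives the robot as it stands. The module is installed in compiled form; this text tells all that it offers.
- The arm moves only by the shell command python3 -m pendant 'ROWS' [OPENING] [FORCE]. ROWS is JSON, a list of rows, each a list of 6 numbers: the shift along the tool's x, y, z in units of 30 mm (1.0 is 30 mm), then the turn, a rotation vector about the tool's x, y, z in units of 5 degrees (1.0 is 5 degrees). In form: [[x, y, z, ax, ay, az], ...]. A call has exactly 5 rows; each row shifts and turns the commanded pose from where the row before left it, along the tool's axes as they then stand; what a row does not reach is not made up. A row lasts 1/8 s, in which the tool goes at most 62.5 mm and 10.7 degrees, less where a joint would pass 70% of its speed; a pose out of reach is approached as far as the arm can. A call is refused whole if a number of a shift passes 1 or a number of a turn 1, either way. A call with a gripper value outside its range is refused whole. OPENING is the opening, from 0 (shut) to 1 (fully open), set as the call begins (- or left out, the last holds). The fingers move at their own pace and stop on an object; FORCE is the grip in N (left out, the last holds). Time passes only in rows, so rows that do not move let the fingers close, or fill a call up. It gives the time, the measured TCP pose, the force, the opening and the grip force at its end, in the units of the state.
- bot.sense(): the state, without advancing time (a new reading comes with each control period).
- bot.grab_frame(name): name is "side" or "top"; returns a dict with "img" (400x640x3 uint8, blue, green, red), "K" (3x3 intrinsics, pixels), "dist" ([k1, k2, p1, p2, k3] as OpenCV has them; the pictures are not rectified), "world_to_cam" (4x4, takes a point from world to camera coordinates). Camera axes: x right, y down, z forward; pixel columns grow to the right and rows downward; lengths in mm; the calibration is good to about 2 mm. A picture is of the moment at which its call begins. There is no depth.
- bot.finish_job(): hands the job in; it is judged then, once.
The state is a dict: "clock": time; "joints": joint angles; "qvel": joint speeds; "joint_torque": joint torques, N m; "ee_pos": TCP position; "ee_rot": TCP orientation; "force": force on the tool from outside, world axes, zero at the start; "moment": the same for the moment, N m; "gripper_width": finger opening in mm; "grip_force": force on a finger pad.
Only numpy, scipy, OpenCV 4.12 (cv2) and the standard library are available. Lean on these libraries where they do the work, as an engineer would, in place of code of your own. Each camera call takes 0.05 s, during which the arm holds its last target. There are 200 camera calls.

## Working session

There is one attempt and no reset: what is moved stays moved. The work goes in short steps, Python scripts to look and compute and a shell command to move; the robot and the scene stay as the last step left them, time stands still between calls to the robot, and variables do not carry over. Pictures are saved under pics/ and viewed, at most 10 in all, crops included, and the job is handed in when it is done.

```bash
mkdir -p pics; cat > h.py <<'E'
import numpy as np, cv2
from rig import bot
def cam(n):
    f=bot.grab_frame(n); return f
def ray(f,uv):
    p=cv2.undistortPoints(np.array([[uv]],float),np.array(f["K"]),np.array(f["dist"])).ravel()
    T=np.array(f["world_to_cam"]);R=T[:3,:3];t=T[:3,3]
    return -R.T@t, R.T@np.array([p[0],p[1],1])
def onz(f,uv,z):
    c,d=ray(f,uv); return c+d*(z-c[2])/d[2]
def tri(f1,a,f2,b):
    c1,d1=ray(f1,a);c2,d2=ray(f2,b);d1/=np.linalg.norm(d1);d2/=np.linalg.norm(d2)
    s=np.linalg.lstsq(np.c_[d1,-d2],c2-c1,rcond=None)[0]
    p,q=c1+s[0]*d1,c2+s[1]*d2
    return (p+q)/2,np.linalg.norm(p-q)
def proj(f,P):
    T=np.array(f["world_to_cam"])
    return cv2.projectPoints(np.array(P,float).reshape(-1,3),cv2.Rodrigues(T[:3,:3])[0],T[:3,3],np.array(f["K"]),np.array(f["dist"]))[0].reshape(-1,2)
E
python3 - <<'E'
from h import *
import pickle
d={}
for n in("side","top"):
    f=cam(n);d[n]=f;cv2.imwrite(f"pics/{n}0.png",f["img"]);print(n,ray(f,(320,200)))
pickle.dump(d,open("f0.pkl","wb"))
print(bot.sense())
E
```

```text
side (array([-368.79731944,  996.94789892,  888.47172516]), array([ 0.55969968, -0.64936813, -0.51537133]))
top (array([3.61482110e+02, 5.15832868e-01, 1.17936717e+03]), array([ 0.15080115, -0.01156642, -0.98852771]))
{'clock': 0.1, 'joints': array([ 1.09406029,  0.46936189, -0.04861848,  1.53354493,  0.02414017,
        1.14102487, -0.08228972]), 'qvel': array([-0.00192995, -0.00059896,  0.00056044, -0.00415961,  0.00067578,
        0.00063195,  0.00218122]), 'joint_torque': array([ 1.19212240e-03, -5.11514783e+01, -4.68963676e-02, -2.38391429e+01,
        1.07797282e-02,  4.38065981e-03, -3.19336579e-06]), 'ee_pos': array([ 292.0770094 , -607.96174456,  230.37821906]), 'ee_rot': array([-3.13984293e+00,  8.68942727e-05,  4.47912529e-01]), 'force': array([ 0.05611507,  0.37793541, -0.16106809]), 'moment': array([ 0.01114981, -0.00222186,  0.02556099]), 'grip_force': 0.0, 'gripper_width': 85.61678067993165}
```

View pics/side0.png

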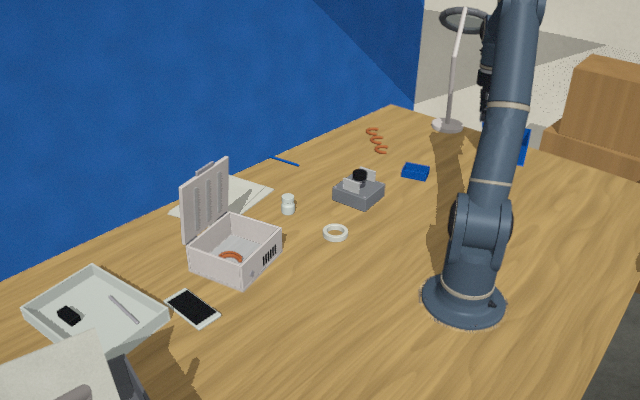

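View pics/top0.png

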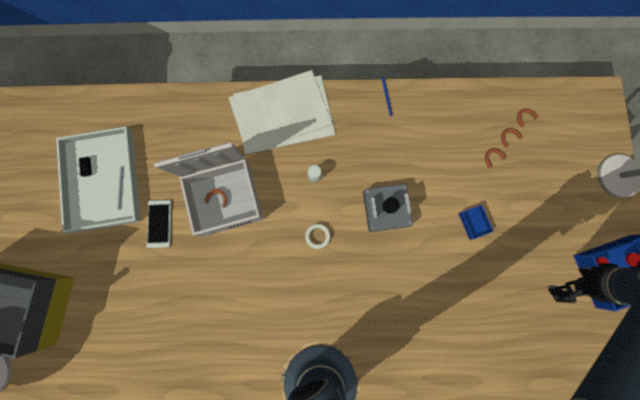

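The side view shows the box at about (235,250) with its lid nearly upright and the lip at (205,168). The console is at (358,188). In the top view the box is at about (220,195) and the button at (391,205), so +x is up and +y is left. I'll zoom in on both.

```bash
python3 - <<'E'
import pickle,cv2,numpy as np
d=pickle.load(open("f0.pkl","rb"))
t=d["top"]["img"];s=d["side"]["img"]
R=lambda i,k:cv2.resize(i,None,fx=k,fy=k,interpolation=cv2.INTER_CUBIC)
a=np.hstack([R(t[135:245,145:275],3),R(t[165:275,355:425],3)[:, :]])   # 390+210
b=np.hstack([R(s[150:290,175:290],2),np.zeros((280,10,3),np.uint8),R(s[160:220,320:400],4)[:240].__array__() if 0 else cv2.copyMakeBorder(R(s[160:220,320:400],4),0,40,0,0,0)])
w=max(a.shape[1],b.shape[1])
P=lambda i:cv2.copyMakeBorder(i,0,0,0,w-i.shape[1],0)
o=np.vstack([P(a[:320]),P(b)]);print(o.shape);cv2.imwrite("pics/z.png",o)
E
```

```text
(600, 600, 3)
```

View pics/z.png

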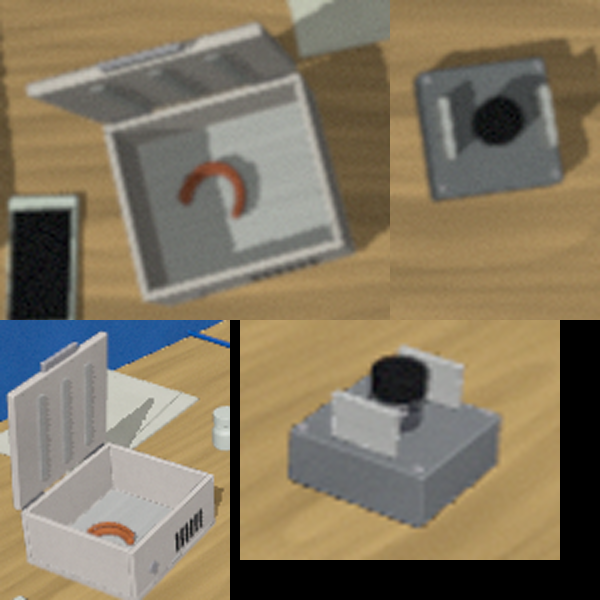

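```bash
python3 - <<'E'
from h import *
import pickle
np.set_printoptions(precision=1,suppress=True)
d=pickle.load(open("f0.pkl","rb"));t=d["top"];s=d["side"]
c=[onz(t,p,85) for p in((193.3,235),(260,216.7),(180,177.3),(245,160))]
FL,FR,BL,BR=c;print(np.array(c),"front w",np.linalg.norm(FL-FR),"back",np.linalg.norm(BL-BR),"side",np.linalg.norm(FL-BL),np.linalg.norm(FR-BR))
print("yaw",[np.degrees(np.arctan2(v[1],v[0])) for v in(BL-FL,BR-FR)],[np.degrees(np.arctan2(-v[0],v[1])) for v in(FL-FR,BL-BR)])
for n,a,b in(("lip",(192.7,154.3),(205,166)),("lidL",(154.3,165),(180,182.5)),("lidR",(232.3,143.3),(227.5,156.5)),("btn",(390.7,205),(359.75,171.75))):print(n,*tri(t,a,s,b))
for n,f,b,z in(("top",t,(375,190,410,220),0),("side",s,(345,165,372,185),0)):
    x0,y0,x1,y1=b;g=f["img"][y0:y1,x0:x1].max(2)<45
    k,l,st,ce=cv2.connectedComponentsWithStats(g.astype(np.uint8));i=1+st[1:,4].argmax();print(n,st[i]+[x0,y0,0,0,0],ce[i]+[x0,y0])
# console corners (top face), unknown z: pixel in top crop
q=[(p[0]/3+355,p[1]/3+165) for p in((25,75),(152,58),(170,180),(45,200))]
for z in(50,65,80):
    P=np.array([onz(t,p,z) for p in q]);print(z,P.mean(0),[np.linalg.norm(P[i]-P[i-1]) for i in range(4)])
E
```

```text
[[433.9 355.   85. ]
 [482.9 163.   85. ]
 [604.7 399.5  85. ]
 [653.4 208.2  85. ]] front w 198.132190953758 back 197.42183676966349 side 176.49273691898406 176.32120046795143
yaw [np.float64(14.61364961387905), np.float64(14.844786533000418)] [np.float64(14.330850427133006), np.float64(14.279632426797688)]
lip [620.9 302.  277.6] 4.632375867851017
lidL [596.8 396.6 276.1] 6.361959370187245
lidR [650.  206.9 261.7] 0.2734228306559775
btn [ 507.3 -215.3  102.9] 0.9458969950085068
top [382 197  18  16 207] [390.6 204.9]
side [353 170  13  11 127] [359.2 174.8]
50 [ 506.4 -216.7   50. ] [np.float64(127.69722735202815), np.float64(131.06428444562826), np.float64(125.05789409340862), np.float64(127.38261460245694)]
65 [ 504.5 -213.8   65. ] [np.float64(126.00118158363685), np.float64(129.3235181844436), np.float64(123.39690335399085), np.float64(125.69074744963669)]
80 [ 502.6 -210.9   80. ] [np.float64(124.30513581524559), np.float64(127.58275192325894), np.float64(121.73591261457308), np.float64(123.99888029681652)]
```

The box checks out: yaw is about 14.5°, the hinge is at about (629,304,85) and the rim measures 198x176. The lid stands at about 1.5 rad and the button is at about (507,-215,103). I'll go high, turn the tool to the box yaw and move to behind the lid.

```bash

python3 -m pendant '[[0,0,-0.8,0,0,0.45],[0,0,-0.8,0,0,0.45],[0,0,-0.8,0,0,0.45],[0,0,-0.8,0,0,0.45],[0,0,-0.8,0,0,0.45]]' 0
python3 -m pendant '[[0.76,-1,0,0,0,0],[0.76,-1,0,0,0,0],[0.76,-1,0,0,0,0],[0.76,-1,0,0,0,0],[0.76,-1,0,0,0,0]]'
python3 -m pendant '[[0.76,-1,0,0,0,0],[0.76,-1,0,0,0,0],[0.76,-1,0,0,0,0],[0.76,-1,0,0,0,0],[0.76,-1,0,0,0,0]]'
python3 -m pendant '[[0.76,-1,0,0,0,0],[0.76,-1,0,0,0,0],[0.76,-1,0,0,0,0],[0.76,-1,0,0,0,0],[0.76,-1,0,0,0,0]]'
```

```text
clock: 0.72
ee_pos: [292.1, -608.2, 351.5]
ee_rot: [-3.14, 0.0, 0.25]
force: [0.3, -0.2, -0.2]
gripper_width: 0.1
grip_force: 0.0
clock: 1.35
ee_pos: [365.6, -433.4, 350.8]
ee_rot: [-3.141, 0.0, 0.252]
force: [-0.2, 0.4, 0.0]
gripper_width: -0.1
grip_force: 0.0
clock: 1.98
ee_pos: [438.6, -259.9, 351.0]
ee_rot: [-3.141, 0.0, 0.251]
force: [1.2, -1.0, 0.5]
gripper_width: -0.0
grip_force: 0.0
clock: 2.6
ee_pos: [511.6, -86.4, 351.0]
ee_rot: [-3.142, 0.001, 0.251]
force: [-0.1, -0.3, 0.6]
gripper_width: 0.3
grip_force: 0.0
```

```bash

python3 -m pendant '[[0.76,-1,0,0,0,0],[0.76,-1,0,0,0,0],[0.76,-1,0,0,0,0],[0.76,-1,0,0,0,0],[0.76,-1,0,0,0,0]]'
python3 -m pendant '[[0.76,-1,0,0,0,0],[0.76,-1,0,0,0,0],[0.76,-1,0,0,0,0],[0.76,-1,0,0,0,0],[0.76,-1,0,0,0,0]]'
python3 -m pendant '[[0.8,-0.8,0,0,0,0],[0.8,-0.8,0,0,0,0],[0,0,-0,0,0,0],[0,0,0,0,0,0],[0,0,0,0,0,0]]'
python3 - <<'E'
from h import *
a=cam("side")["img"][90:300,100:340];b=cam("top")["img"][90:260,130:330]
R=lambda i,k:cv2.resize(i,None,fx=k,fy=k,interpolation=cv2.INTER_CUBIC)
a=R(a,1.9);b=R(b,1.7);h=max(a.shape[0],b.shape[0])
P=lambda i:cv2.copyMakeBorder(i,0,h-i.shape[0],0,0,0)
cv2.imwrite("pics/a.png",np.hstack([P(a),P(b)])[:,:800])
E
```

```text
clock: 3.22
ee_pos: [584.8, 87.1, 350.8]
ee_rot: [3.141, 0.001, 0.251]
force: [-0.1, -0.9, -0.3]
gripper_width: 0.0
grip_force: 0.0
clock: 3.85
ee_pos: [658.1, 260.6, 350.6]
ee_rot: [3.141, 0.001, 0.251]
force: [-0.1, 0.9, 0.5]
gripper_width: -0.0
grip_force: 0.0
clock: 4.47
ee_pos: [692.4, 316.8, 351.8]
ee_rot: [3.141, -0.0, 0.25]
force: [-0.0, -0.6, 0.7]
gripper_width: 0.1
grip_force: 0.0
```

View pics/a.png

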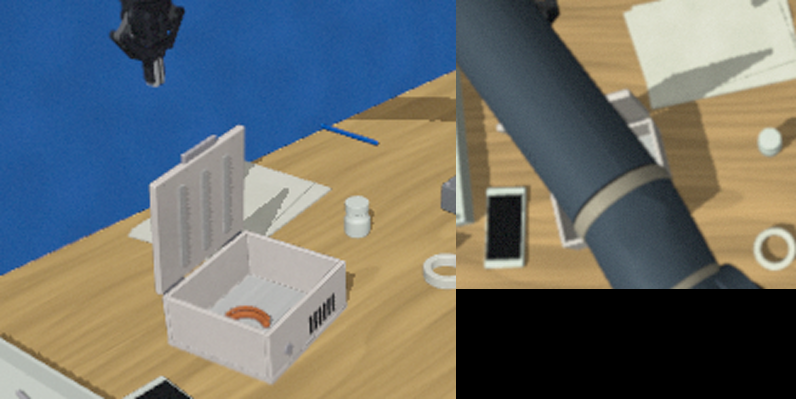

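The picture shows the shut fingers above and behind the lid, at about (152,85) in the crop, with the lid near upright. Next I descend behind it and sweep along the arc.

```bash

python3 -m pendant '[[0,0,0.78,0,0,0],[0,0,0.78,0,0,0],[0,0,0.78,0,0,0],[0,0,0.78,0,0,0],[0,0,0.78,0,0,0]]'
python3 -m pendant '[[-0.4,0,0,0,0,0],[-0.4,0,0,0,0,0],[-0.4,0,0,0,0,0],[-0.4,0,0,0,0,0],[-0.3,0,0,0,0,0]]'
python3 -m pendant '[[-0.4,0,0,0,0,0],[-0.4,0,0.05,0,0,0],[-0.5,0,0.05,0,0,0],[-0.5,0,0.1,0,0,0],[-0.5,0,0.15,0,0,0]]'
```

```text
clock: 5.2
ee_pos: [692.4, 317.4, 234.1]
ee_rot: [3.141, -0.001, 0.251]
force: [0.3, 0.2, 0.4]
gripper_width: 0.0
grip_force: 0.0
clock: 5.82
ee_pos: [637.0, 304.1, 235.3]
ee_rot: [-3.141, -0.003, 0.251]
force: [2.1, 1.5, 0.7]
gripper_width: 0.1
grip_force: 0.9
clock: 6.45
ee_pos: [569.5, 286.6, 223.8]
ee_rot: [3.141, -0.0, 0.251]
force: [1.4, 0.2, -0.5]
gripper_width: -0.1
grip_force: 0.6
```

```bash

python3 -m pendant '[[-0.45,0,0.3,0,0,0],[-0.45,0,0.35,0,0,0],[-0.4,0,0.4,0,0,0],[-0.35,0,0.4,0,0,0],[-0.3,0,0.45,0,0,0]]'
python3 -m pendant '[[-0.25,0,0.35,0,0,0],[-0.2,0,0.35,0,0,0],[-0.15,0,0.35,0,0,0],[-0.15,0,0.35,0,0,0],[-0.1,0,0.35,0,0,0]]'
python3 -m pendant '[[0,0,0.2,0,0,0],[0,0,0.15,0,0,0],[0,0,0.1,0,0,0],[0,0,0.05,0,0,0],[0,0,0,0,0,0]]'
```

```text
clock: 7.08
ee_pos: [512.8, 272.1, 166.3]
ee_rot: [3.141, 0.0, 0.252]
force: [-0.0, 0.3, 0.1]
gripper_width: 0.3
grip_force: 0.4
clock: 7.7
ee_pos: [488.7, 266.0, 113.6]
ee_rot: [-3.142, -0.0, 0.251]
force: [1.2, -0.2, 0.8]
gripper_width: -0.2
grip_force: 0.3
clock: 8.32
ee_pos: [489.1, 266.0, 99.3]
ee_rot: [-3.142, -0.0, 0.251]
force: [-0.4, -0.0, -0.0]
gripper_width: -0.1
grip_force: 0.0
```

```bash

python3 -m pendant '[[0,0,0.05,0,0,0],[0,0,0.05,0,0,0],[0,0,0.05,0,0,0],[0,0,0,0,0,0],[0,0,0,0,0,0]]'
python3 -m pendant '[[0,0,0.05,0,0,0],[0,0,0.05,0,0,0],[0,0,0,0,0,0],[0,0,0,0,0,0],[0,0,0,0,0,0]]'
python3 - <<'E'
from h import *
i=cam("side")["img"][160:300,160:320];cv2.imwrite("pics/b.png",cv2.resize(i,None,fx=4,fy=4,interpolation=cv2.INTER_CUBIC))
E
```

```text
clock: 8.95
ee_pos: [489.2, 266.1, 97.4]
ee_rot: [3.14, -0.001, 0.251]
force: [-4.5, -3.9, 17.0]
gripper_width: -0.3
grip_force: 8.9
clock: 9.57
ee_pos: [489.2, 266.2, 97.1]
ee_rot: [3.139, -0.002, 0.251]
force: [-10.6, -7.9, 36.2]
gripper_width: 0.1
grip_force: 18.5
```

View pics/b.png

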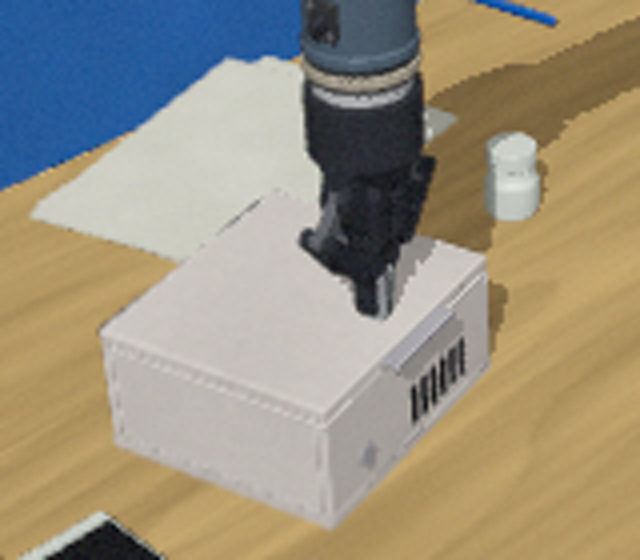

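The lid is flat on the box with the fingers at z=97.1, which matches the shut height. Now up and across to above the button.

```bash

python3 -m pendant '[[0,0,-0.5,0,0,0],[0,0,-0.7,0,0,0],[0,0,-0.8,0,0,0],[0,0,-0.8,0,0,0],[0,0,-0.8,0,0,0]]'
python3 -m pendant '[[-0.21,0.98,0,0,0,0],[-0.21,0.98,0,0,0,0],[-0.21,0.98,0,0,0,0],[-0.21,0.98,0,0,0,0],[-0.21,0.98,0,0,0,0]]'
python3 -m pendant '[[-0.21,0.98,0,0,0,0],[-0.21,0.98,0,0,0,0],[-0.21,0.98,0,0,0,0],[-0.21,0.98,0,0,0,0],[-0.21,0.98,0,0,0,0]]'
python3 -m pendant '[[-0.21,0.98,0,0,0,0],[-0.21,0.98,0,0,0,0],[-0.21,0.98,0,0,0,0],[-0.21,0.98,0,0,0,0],[-0.21,0.98,0,0,0,0]]'
python3 -m pendant '[[-0.21,0.98,0,0,0,0],[0,0,0.5,0,0,0],[0,0,0.5,0,0,0],[0,0,0.4,0,0,0],[0,0,0,0,0,0]]'
python3 - <<'E'
from h import *
f=cam("side");i=f["img"][130:220,300:420];print(bot.sense()["ee_pos"],proj(f,[507.3,-215.3,102.9]),proj(f,bot.sense()["ee_pos"]))
cv2.imwrite("pics/c.png",cv2.resize(i,None,fx=6,fy=6,interpolation=cv2.INTER_CUBIC))
E
```

```text
clock: 10.25
ee_pos: [488.9, 265.9, 200.5]
ee_rot: [-3.142, 0.0, 0.251]
force: [-0.7, 0.9, 0.6]
gripper_width: 0.2
grip_force: 0.0
clock: 10.88
ee_pos: [495.0, 114.7, 199.8]
ee_rot: [3.142, -0.0, 0.251]
force: [-0.1, -0.0, 0.6]
gripper_width: 0.3
grip_force: 0.0
clock: 11.5
ee_pos: [501.1, -35.5, 199.8]
ee_rot: [3.141, -0.0, 0.251]
force: [-0.2, -0.2, -0.6]
gripper_width: 0.0
grip_force: 0.0
clock: 12.12
ee_pos: [507.1, -185.7, 199.8]
ee_rot: [3.142, -0.0, 0.252]
force: [-0.3, 0.0, 0.5]
gripper_width: 0.2
grip_force: 0.0
clock: 12.75
ee_pos: [507.6, -213.4, 156.4]
ee_rot: [-3.14, 0.002, 0.253]
force: [0.5, -0.3, 0.5]
gripper_width: 0.2
grip_force: 0.0
[ 508.19419931 -213.8065386   157.27551236] [[359.90344675 171.76209184]] [[360.34561999 156.8050588 ]]
```

View pics/c.png

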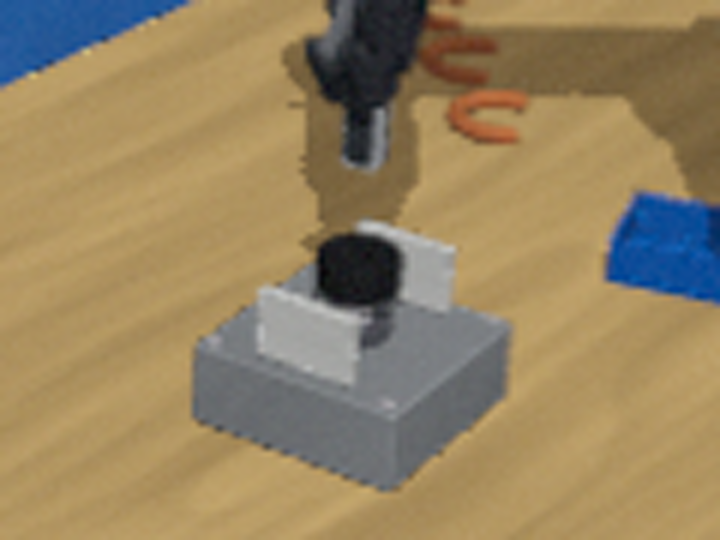

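The tip is centred over the button, at (363,165) against the head centre at (360,250) in the crop. I'll lower it carefully until contact.

```bash

python3 -m pendant '[[0,0,0.5,0,0,0],[0,0,0.5,0,0,0],[0,0,0.4,0,0,0],[0,0,0.15,0,0,0],[0,0,0,0,0,0]]'
for k in 1 2; do python3 -c "
from rig import bot
s=bot.sense();print(s['ee_pos'],s['force'])"; done
python3 -m pendant '[[0,0,0.04,0,0,0],[0,0,0.03,0,0,0],[0,0,0,0,0,0],[0,0,0,0,0,0],[0,0,0,0,0,0]]'
python3 -m pendant '[[0,0,0.04,0,0,0],[0,0,0.03,0,0,0],[0,0,0,0,0,0],[0,0,0,0,0,0],[0,0,0,0,0,0]]'
```

```text
clock: 13.42
ee_pos: [508.2, -214.7, 110.9]
ee_rot: [-3.141, 0.0, 0.251]
force: [0.2, -0.5, 1.0]
gripper_width: -0.0
grip_force: 0.0
[ 508.22648966 -214.66264089  110.93251613] [ 0.16970091 -0.47210405  0.95749367]
[ 508.22648966 -214.66264089  110.93251613] [ 0.16970091 -0.47210405  0.95749367]
clock: 14.05
ee_pos: [508.4, -214.8, 109.3]
ee_rot: [3.141, -0.0, 0.251]
force: [0.5, -0.0, -0.1]
gripper_width: -0.1
grip_force: 0.0
clock: 14.68
ee_pos: [508.4, -214.7, 107.2]
ee_rot: [3.141, -0.0, 0.252]
force: [-0.4, 0.2, 0.2]
gripper_width: -0.1
grip_force: 0.0
```

```bash

python3 -m pendant '[[0,0,0.03,0,0,0],[0,0,0.03,0,0,0],[0,0,0,0,0,0],[0,0,0,0,0,0],[0,0,0,0,0,0]]'
python3 -m pendant '[[0,0,0.03,0,0,0],[0,0,0.03,0,0,0],[0,0,0,0,0,0],[0,0,0,0,0,0],[0,0,0,0,0,0]]'
python3 -m pendant '[[0,0,0.03,0,0,0],[0,0,0.03,0,0,0],[0,0,0,0,0,0],[0,0,0,0,0,0],[0,0,0,0,0,0]]'
```

```text
clock: 15.3
ee_pos: [508.4, -214.7, 105.3]
ee_rot: [3.142, -0.0, 0.251]
force: [-0.1, -0.4, -0.1]
gripper_width: -0.0
grip_force: 0.0
clock: 15.92
ee_pos: [508.4, -214.7, 103.6]
ee_rot: [3.141, -0.0, 0.252]
force: [-0.3, 0.1, -0.5]
gripper_width: 0.1
grip_force: 0.0
clock: 16.55
ee_pos: [508.4, -214.7, 101.9]
ee_rot: [3.141, -0.0, 0.251]
force: [0.9, 0.3, 2.2]
gripper_width: 0.4
grip_force: 1.3
```

```bash

python3 -m pendant '[[0,0,0.03,0,0,0],[0,0,0.03,0,0,0],[0,0,0,0,0,0],[0,0,0,0,0,0],[0,0,0,0,0,0]]'
python3 -m pendant '[[0,0,0.03,0,0,0],[0,0,0.03,0,0,0],[0,0,0,0,0,0],[0,0,0,0,0,0],[0,0,0,0,0,0]]'
python3 -m pendant '[[0,0,0.03,0,0,0],[0,0,0.03,0,0,0],[0,0,0,0,0,0],[0,0,0,0,0,0],[0,0,0,0,0,0]]'
```

```text
clock: 17.18
ee_pos: [508.4, -214.7, 100.0]
ee_rot: [3.141, -0.0, 0.251]
force: [-1.2, 0.6, 3.5]
gripper_width: -0.5
grip_force: 1.8
clock: 17.8
ee_pos: [508.4, -214.7, 98.2]
ee_rot: [3.141, -0.0, 0.251]
force: [-1.5, 1.0, 4.2]
gripper_width: -0.0
grip_force: 2.4
clock: 18.42
ee_pos: [508.4, -214.7, 96.5]
ee_rot: [3.141, -0.0, 0.252]
force: [-0.8, 1.6, 6.0]
gripper_width: 0.2
grip_force: 2.9
```

```bash

python3 -m pendant '[[0,0,0.03,0,0,0],[0,0,0.03,0,0,0],[0,0,0.03,0,0,0],[0,0,0,0,0,0],[0,0,0,0,0,0]]'
python3 -m pendant '[[0,0,0.03,0,0,0],[0,0,0.02,0,0,0],[0,0,0.01,0,0,0],[0,0,0,0,0,0],[0,0,0,0,0,0]]'
python3 -m pendant '[[0,0,0,0,0,0],[0,0,0,0,0,0],[0,0,0,0,0,0],[0,0,0,0,0,0],[0,0,0,0,0,0]]'
python3 - <<'E'
from h import *
f=cam("side");i=f["img"][145:215,315:405]
R=lambda i:cv2.resize(i,None,fx=7,fy=7,interpolation=cv2.INTER_CUBIC)
F=[];Z=[]
for _ in range(8):
    cam("side");s=bot.sense();F.append(s["force"][2]);Z.append(s["ee_pos"][2])
print(np.mean(F),np.mean(Z),bot.sense()["clock"])
cv2.imwrite("pics/d.png",R(i))
E
```

```text
clock: 19.05
ee_pos: [508.4, -214.7, 94.0]
ee_rot: [3.141, -0.0, 0.251]
force: [-2.6, 0.6, 6.9]
gripper_width: -0.1
grip_force: 3.6
clock: 19.68
ee_pos: [508.4, -214.7, 92.3]
ee_rot: [3.141, -0.0, 0.251]
force: [-2.3, 1.0, 8.1]
gripper_width: 0.2
grip_force: 4.1
clock: 20.3
ee_pos: [508.4, -214.7, 92.3]
ee_rot: [3.141, 0.0, 0.251]
force: [-2.6, 0.4, 8.8]
gripper_width: 0.2
grip_force: 4.1
8.221197349774776 92.3282524924999 20.75
```

View pics/d.png

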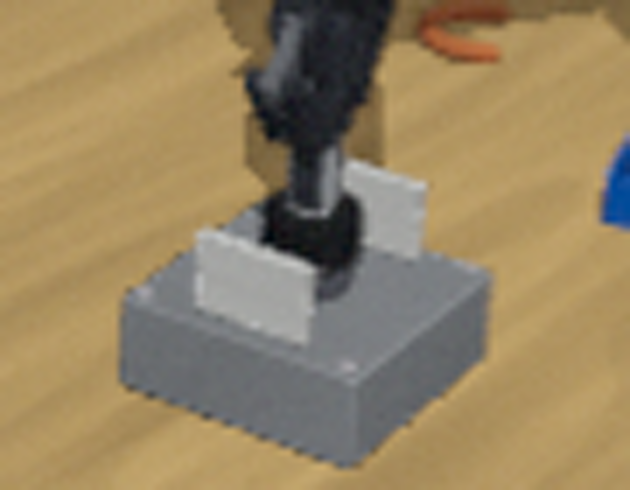

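The vision check puts the cheek level at z≈91.9. The head is held at 92.3, 10 mm below its contact height, with about 8.5 N, which is what half-way should feel like. The other things are undisturbed. Handing in.

```bash
python3 -c "
from rig import bot
print(bot.finish_job())"
```

```text
the job is handed in; nothing more can be done
None
```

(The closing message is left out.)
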